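# Feel along a wavy cake template with the feeler pin

## Task

Check the wavy front edge of the grey cake template for nicks: take the feeler pin from its block and, holding it upright, slide its steel shank slowly along the edge from the left end to the right, in light unbroken contact round every curve (tip just clear of the table, never pressed hard), pushing the drag pointer ahead with the pin to its right-hand stop. Then put the pin back in its block, fully home and upright, leave the pointer at the stop and everything else where it is.

Things in the scene. Friction and masses are not known exactly. Their poses are not given: they have to be found in the camera images.
- template: Fixed grey plastic plate 192 mm long (y) on a low steel base; its wavy front edge faces -x, to the robot. Origin on the table at the edge's nominal middle; +y: left end, z up. Nominal edge: x = -8 mm * cos(2 pi y / 80 mm), y -96 to +96 mm (crests to -x at y = -80, 0, 80; hollows at -40, 40). The upright edge face runs 5 to 25 mm above the table; the plate reaches back to x = +67 mm.
- edge_left (a point): Nominal start: on the left crest of the edge, y = 80 mm in the template's frame, 15 mm above the table. The plate's seat is adjustable and its setting is NOT measured: the true edge may lie up to 6 mm nearer or further along the template's x and be turned up to 0.035 rad about its origin, so find and follow it by feel.
- edge_right (a point): Nominal end, y = -63 mm in the template's frame, 15 mm above the table: about where the pin is when the pointer is at its stop. The edge is rigid (about 20 N per mm sunk in) and spoils above 15 N. Press with 2 to 6 N: below 0.4 N contact counts as lost. Slide at most 40 mm/s. Friction coefficient up to about 1.
- pointer (a joint): Drag pointer: how far (m) it has been pushed to the right (-y of the template); 0 to 0.13, starts between 0 and 0.02. Its arm stands at y = 60 mm - value in the template's frame. It slides with about 1 N of friction and stays where it is left.
- pointer_arm (a point): Point on the pointer's arm, 30 mm in front of the edge's nominal middle line. The arm is a steel bar 6 mm wide (y), from the rail behind the plate forward over the edge to x = -38 mm in the template's frame, 30 to 35 mm above the table; the pin's shank pushes it from its left. The rail behind (x = 76 to 100 mm) is at most 42 mm high.
- pin_grip (a point): Centre of the square wooden handle of the loose feeler pin (60 g), which stands upright in its block. Handle 14 x 14 mm, 45 mm high, flats square to the point's x and y; below it a steel collar 22 mm across, 5 mm high, then a round steel shank 8 mm across, 42 mm long. This centre is on the pin's axis, 69.5 mm above the tip; the handle's underside is 47 mm above the tip.
- pin_tip (a point): Lower end of the pin's shank, on its axis; z runs up the pin.
- pin: The feeler pin itself, its origin at the tip (92 mm long in all).
- pointer_rail: Fixed rail behind the plate that carries the pointer; its origin and axes are those of the template. The pointer is pushed with the pin only, not with the gripper.
- pin_block: Fixed dark wooden block 60 x 60 x 50 mm with a hole right through from the top, 11 mm wide, at its centre. Origin under its centre. Home means: pin upright in the hole, its collar resting on the block's top, so the tip is 8 mm and the handle's centre 77.5 mm above the table.
- timer: Bystander: wind-up timer 72 mm across, 48 mm high; origin under its centre. Leave alone.
- stamp: Bystander: wooden cake stamp 36 x 36 x 74 mm, standing; origin under its centre. Leave alone.
- steel_bowl: Bystander: small steel bowl 130 mm across, 46 mm high. Leave alone.
- measure_spoon: Bystander: measuring spoon 146 mm long, lying. Leave alone.
- round_cutter: Bystander: ring cutter 64 mm across, 36 mm high. Leave alone.
Not all that is in view belongs to the job. Of the things that look like the pin_block, the largest one is meant.

How it is judged:
By the outcome, as a careful person would: the job done as asked, in the order asked, and still so for the second after the job is handed in, with the robot touching nothing.
It also fails if it takes over 72 s, if anything falls off the work surface, if the arm or the gripper's body presses on something with over 40 N, if the wrist force passes 120 N, or if a joint passes its speed limit or range.

## Robot

A 7-joint arm with a two-finger parallel gripper is mounted at the origin on a cart in front of the work surface, level with it; the furniture and walls round the work are solid. World frame = base frame: x ahead of the robot, y to its left, z up, the work surface at z = 0. Lengths are in m, angles in rad, forces in N, time in s.
With the tool pointing down it reaches from about 0.425 to 0.875 m from the base axis. Payload 8.4 kg.
Tool frame: the origin (TCP) lies at the very end of the fingers, on their centre line; the grasp point (between the pads) lies 19 mm behind it; x points along the fingers, y is the direction in which the jaws open and shut, and the axes are right-handed (so a half turn about x gives the same grasp; the last joint's range is limited). The gripper opens to 87 mm and grips with 3 to 60 N. Pads are 19 mm wide; open, the fingers measure 117 mm over their backs; the gripper's body (75 mm by 190 mm) begins 51 mm behind the grasp point.
Start: joints at [1.083, 0.333, 0.04, 1.465, -0.013, 1.343, -0.059], TCP at [0.246, -0.601, 0.223] pointing down, gripper open.
Joint ranges: [-2.58, 2.58], [-0.38, 2.09], [-1.3, 1.39], [0.25, 2.4], [-1.5, 4.64], [0.08, 2.09], [-2.65, 2.65]. Speed limits (rad/s): [2.22, 2.22, 2.79, 2.79, 3.14, 3.14, 3.14].

## Interface

Orientations are given as a unit quaternion [x, y, z, w].
In Python, from rig import telemetry, viewer, r gives the robot as it stands.
- The arm moves only by the tool apply_moves, never from a script. Its argument "plan" is a list of rows, each a list of 7 numbers: the shift along the world's x, y, z in m, then the turn, a rotation vector about the world's x, y, z in degrees, then the gripper's target within -1 to 1 (shut at 1, half-way at 0, fully open at -1). In form: [[tx, ty, tz, rx, ry, rz, grip], ...]. A call has 1 to 5 rows; each row is the pose to reach, as a shift and turn from the pose measured when the call began; what a row does not reach only later rows make up. A row lasts 1/8 s, in which the tool goes at most 62.5 mm and 10.7 degrees, less where a joint would pass 70% of its speed; a pose out of reach is approached as far as the arm can. A call with a gripper value outside its range is refused whole. The fingers move at their own pace and stop on an object; "force" is the grip in N (left out, the last holds). Time passes only in rows, so rows that repeat a pose let the fingers close. It gives the time, the measured TCP pose, the force and the opening at its end, in the units of the state.
- telemetry.state(): the state, without advancing time (a new reading comes with each control period).
- viewer.get_image(name): name is "scene" or "top" or "wrist"; returns a dict with "pixels" (420x560x3 uint8, blue, green, red), "range_z" (420x560 float32, m along the optical axis (not along the pixel's ray), 0 where there is no reading), "intrinsics" (3x3 intrinsics, pixels), "eye" and "orientation" of the camera in the world. Camera axes: x right, y down, z forward; pixel columns grow to the right and rows downward; lengths in m; the calibration is good to about 2 mm. A picture is of the moment at which its call begins.
- r.hand_in(): hands the job in, once; it reports no verdict.
The state is a dict: "time_s": time; "qpos": joint angles; "qvel": joint speeds; "joint_torque": joint torques, N m; "ee_pos": TCP position; "ee_rot": TCP orientation; "wrist_force": force on the tool from outside, world axes, zero at the start; "wrist_torque": the same for the moment, N m; "finger_gap": finger opening in m.
Only numpy, scipy, OpenCV 4.12 (cv2) and the standard library are available. Lean on these libraries where they do the work, as an engineer would, in place of code of your own. Each camera call takes 0.05 s, during which the arm holds its last target. There are 200 camera calls.

## Working session

There is one attempt and no reset: what is moved stays moved. The work goes in short steps, Python scripts to look and compute and a tool call to move; the robot and the scene stay as the last step left them, time stands still between calls to the robot, and variables do not carry over. Pictures are saved under pics/ and viewed, about 8 in all and at most 12, crops included, and the job is handed in when it is done.

Besides the shell and the picture viewer there is one more tool, called after ">>>" as name([rows], argument=value, ...), one row to a line, values as JSON. apply_moves: Moves the arm, as the interface text tells. Its arguments: {"type":"object","properties":{"plan":{"type":"array","items":{"type":"array","items":{"type":"number"}}},"force":{"type":"number"}},"required":["plan"]}

```bash
mkdir -p pics; ls; cat > h.py <<'E'
import numpy as np, cv2
from rig import telemetry, viewer, r
from scipy.spatial.transform import Rotation as R
def shot(n,name=None):
    d=viewer.get_image(n)
    if name: cv2.imwrite('pics/'+name,d['pixels'])
    return d
def Rm(d):
    o=np.array(d['orientation'],float)
    return o if o.shape==(3,3) else R.from_quat(o).as_matrix()
def cloud(d):
    K=np.array(d['intrinsics']);z=d['range_z'];v,u=np.indices(z.shape)
    p=np.stack([(u-K[0,2])/K[0,0]*z,(v-K[1,2])/K[1,1]*z,z],-1)
    return p@Rm(d).T+np.array(d['eye'])
def ray(d,u,v,h):
    K=np.array(d['intrinsics']);c=np.array([(u-K[0,2])/K[0,0],(v-K[1,2])/K[1,1],1])
    w=Rm(d)@c;e=np.array(d['eye']);return e+w*(h-e[2])/w[2]
E
python3 - <<'E'
from h import *
a=shot('top');b=shot('scene')
for n,d in(('top',a),('scene',b)): print(n,d['eye'],d['orientation'],d['intrinsics']); np.savez(f'{n}.npz',**d)
cv2.imwrite('pics/top.png',a['pixels']);cv2.imwrite('pics/scene.png',b['pixels'])
print(telemetry.state())
E
```

```text
pics
top [0.23949142 0.09506511 1.498355  ] [ 0.70613951 -0.70128395  0.06490757 -0.0731767 ] [[440.96088989   0.         276.58166276]
 [  0.         440.96088989 199.68565411]
 [  0.           0.           1.        ]]
scene [-0.03791367  1.14455978  1.10233498] [-0.21565283  0.88170405 -0.40772153  0.09927225] [[515.49966598   0.         274.44308187]
 [  0.         515.49966598 219.43671978]
 [  0.           0.           1.        ]]
{'time_s': 0.1, 'qpos': array([ 1.08276453,  0.33384994,  0.03988095,  1.4662056 , -0.01340554,
        1.34330557, -0.05849598]), 'qvel': array([-0.00095917, -0.00127278, -0.00162735, -0.00176934, -0.00085152,
        0.00068961, -0.00051706]), 'joint_torque': array([ 5.79715605e-03, -6.57805467e+01,  1.34094838e+00, -4.04706073e+01,
       -5.97003079e-02,  4.09447588e-02,  1.70042864e-05]), 'ee_pos': array([ 0.24622601, -0.60108411,  0.22173091]), 'ee_rot': array([-0.69365036, -0.13711473,  0.69392277, -0.13608789]), 'wrist_force': array([-0.00732207, -0.38837789, -0.2598498 ]), 'wrist_torque': array([-0.01158555, -0.06667375,  0.02217106]), 'finger_gap': 0.08695955677028193}
```

View pics/top.png

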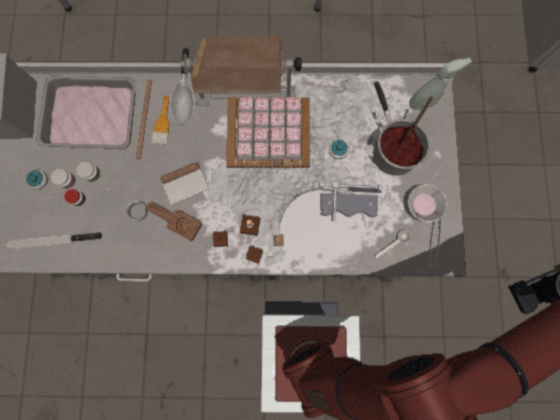

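View pics/scene.png

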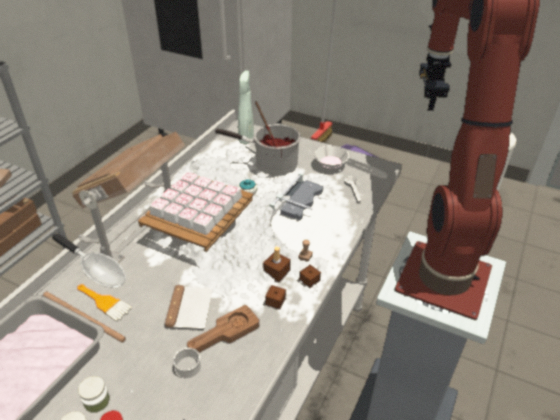

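The top view shows the template at about (349,204), with the pointer arm at (335,205). The largest dark block, with the pin, is at (251,225), the stamp at (279,240) and the spoon at (392,243). Next I measure from the depth data.

```bash
python3 - <<'E'
from h import *
d=dict(np.load('top.npz'));P=cloud(d)
for (u,v) in [(349,210),(335,205),(251,225),(279,240),(222,240),(255,255),(300,250)]: print((u,v),P[v,u].round(4))
# block top
def blob(box,lo,hi):
    u0,v0,u1,v1=box;S=P[v0:v1,u0:u1];m=(S[...,2]>lo)&(S[...,2]<hi);return S[m],m
for box,lo,hi in [((235,210,268,240),.04,.058),((235,210,268,240),.06,.12),((310,180,390,222),.018,.029),((310,175,390,225),.036,.06)]:
    S,m=blob(box,lo,hi);print(len(S),S.mean(0).round(4),S.min(0).round(3),S.max(0).round(3))
    if len(S)>5: 
        rr=cv2.minAreaRect((S[:,:2]*1000).astype(np.float32));print(rr)
im=d['pixels'];c=np.hstack([cv2.resize(im[175:230,300:390],None,fx=5,fy=5,interpolation=2),cv2.resize(im[205:260,220:290],None,fx=5,fy=5,interpolation=2)])
c=np.vstack([c]);print(c.shape);cv2.imwrite('pics/crop.png',c)
E
```

```text
(349, 210) [ 0.4973 -0.1319  0.0246]
(335, 205) [ 0.5127 -0.0839  0.0326]
(251, 225) [0.4395 0.1968 0.0569]
(279, 240) [0.3891 0.1041 0.0711]
(222, 240) [0.3912 0.2934 0.039 ]
(255, 255) [0.3426 0.1832 0.036 ]
(300, 250) [ 0.3633  0.0331 -0.0019]
296 [0.4438 0.2023 0.0503] [0.411 0.171 0.041] [0.478 0.237 0.057]
((444.7261657714844, 203.03038024902344), (60.40666198730469, 60.60798645019531), 81.34909057617188)
31 [0.4421 0.2031 0.0895] [0.426 0.196 0.06 ] [0.451 0.223 0.104]
((436.5875549316406, 207.087158203125), (14.550076484680176, 35.205413818359375), 57.770606994628906)
1109 [ 0.5272 -0.1246  0.0243] [ 0.472 -0.239  0.018] [ 0.603 -0.     0.029]
((537.914794921875, -119.88603973388672), (130.4977264404297, 238.17828369140625), 0.35163581371307373)
153 [ 0.5693 -0.1158  0.0397] [ 0.458 -0.24   0.036] [ 0.594 -0.013  0.048]
((566.0115356445312, -133.77899169921875), (140.676513671875, 201.6225128173828), 26.973764419555664)
(275, 800, 3)
```

View pics/crop.png

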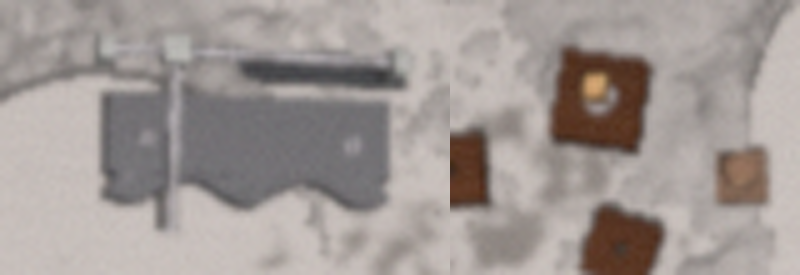

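```bash
python3 - <<'E'
from h import *
d=dict(np.load('top.npz'));s=telemetry.state()
print(R.from_quat(s['ee_rot']).as_matrix().round(3))
print('handle',ray(d,249,222.4,.1).round(4))
C=lambda x,y:(300+x/5,175+y/5)
for n,p,h in [('PL',C(102,92),.025),('PR',C(388,102),.025),('railL',C(105,47),.04),('railR',C(400,58),.04),('arm front',C(163,228),.035),('arm back',C(178,60),.035),('crest mid',C(245,208),.025),('crestR',C(364,208),.025),('crestL',C(122,203),.025)]: print(n,ray(d,*p,h).round(4))
E
```

```text
[[-0.001  0.379 -0.925]
 [ 0.001 -0.925 -0.379]
 [-1.    -0.001  0.   ]]
handle [0.4418 0.2004 0.1   ]
PL [ 0.5541 -0.0358  0.025 ]
PR [ 0.5482 -0.2302  0.025 ]
railL [ 0.5821 -0.0369  0.04  ]
railR [ 0.5755 -0.2361  0.04  ]
arm front [ 0.4591 -0.0746  0.035 ]
arm back [ 0.5745 -0.0868  0.035 ]
crest mid [ 0.4746 -0.1313  0.025 ]
crestR [ 0.4751 -0.2114  0.025 ]
crestL [ 0.4775 -0.0484  0.025 ]
```

>>> apply_moves([
  [0.03,0.05,0.02,0,0,0,-1],
  [0.06,0.11,0.04,0,0,0,-1],
  [0.085,0.17,0.06,0,0,0,-1],
  [0.11,0.23,0.08,0,0,0,-1],
  [0.13,0.28,0.08,0,0,0,-1],
])

```text
time_s: 0.72
ee_pos: [0.3735, -0.328, 0.3021]
ee_rot: [0.694, 0.137, -0.694, 0.137]
wrist_force: [1.4, 0.5, 0.3]
finger_gap: 0.0873
```

>>> apply_moves([
  [0.02,0.05,0,0,0,10,-1],
  [0.04,0.1,0,0,0,20,-1],
  [0.055,0.15,0,0,0,30,-1],
  [0.07,0.2,0,0,0,40,-1],
  [0.07,0.2,0,0,0,50,-1],
])

```text
time_s: 1.35
ee_pos: [0.4444, -0.1236, 0.3021]
ee_rot: [0.569, 0.421, -0.568, 0.42]
wrist_force: [-0.2, -1.1, 0.5]
finger_gap: 0.0871
```

```bash
python3 - <<'E'
from h import *
d=shot('wrist','w1.png');np.savez('w1.npz',**d);s=telemetry.state();print(s['ee_pos'],R.from_quat(s['ee_rot']).as_matrix().round(3),s['qpos'].round(2),s['wrist_force']);print(d['eye'],Rm(d).round(3))
E
```

```text
[ 0.44378871 -0.12592878  0.30198658] [[-0.     0.958 -0.287]
 [ 0.    -0.287 -0.958]
 [-1.    -0.    -0.   ]] [ 0.57 -0.07 -0.37  1.75 -0.03  1.45 -0.08] [-0.49822311 -1.10146545  0.00143757]
[ 0.46884392 -0.04279092  0.46555567] [[ 0.957 -0.278 -0.088]
 [-0.291 -0.912 -0.29 ]
 [ 0.     0.303 -0.953]]
```

View pics/w1.png

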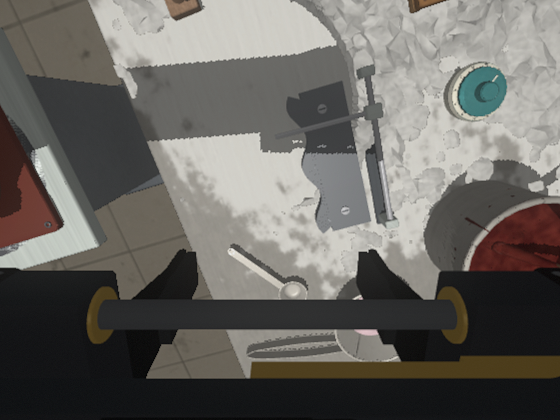

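The wrist view shows the whole wavy edge, from (290,100) to (325,230), with the pointer arm's tip at (278,136) and its carriage at (372,112). I fit the edge from these points.

```bash
cat > fit.py <<'E'
from h import *
from scipy.optimize import least_squares
d=dict(np.load('w1.npz'));P=cloud(d);z=P[...,2]
m=(z>.019)&(z<.029)&(d['range_z']>0)&(P[...,0]>.45)&(P[...,0]<.62)&(P[...,1]<0)&(P[...,1]>-.26)
n,l,st,_=cv2.connectedComponentsWithStats(m.astype(np.uint8))
print(st[1:][st[1:,4]>100]); print('table z',np.median(P[180:260,180:260,2]),'plate z',np.median(z[m]))
k=[i for i in range(1,n) if st[i,4]>800];m=np.isin(l,k)
S=P[m]
a=-.033;ex=np.array([np.cos(a),np.sin(a)]);ey=np.array([-np.sin(a),np.cos(a)])
o=np.array([.482,-.13]);X=(S[:,:2]-o)@ex;Y=(S[:,:2]-o)@ey
print('Y range',np.percentile(Y,[.2,99.8]),'X back',np.percentile(X,99))
pts=[]
for y in np.arange(-.092,.092,.002):
    q=X[(abs(Y-y)<.001)]
    if len(q)>5: pts.append((np.sort(q)[:2].mean(),y))
pts=np.array(pts)
W=o+pts[:,:1]*ex+pts[:,1:]*ey
def f(p):
    e1=np.array([np.cos(p[2]),np.sin(p[2])]);e2=np.array([-e1[1],e1[0]])
    q=W-p[:2];return q@e1+.008*np.cos(2*np.pi*(q@e2)/.08)
r_=least_squares(f,[*o,a],loss='soft_l1',f_scale=.001);print(len(pts),r_.x,np.std(r_.fun),np.abs(r_.fun).max())
E
python3 fit.py; python3 - <<'E'
from h import *
d=dict(np.load('w1.npz'))
for n,u,v,h in [('arm tip',278,136,.033),('carr',372,112,.04),('railT',367,72,.04),('railB',391,225,.04)]: print(n,ray(d,u,v,h).round(4))
E
```

```text
[[ 345   33   46   47  995]
 [ 286   80   63   48 1925]
 [ 355  116   18   22  250]
 [ 302  120   69  113 5169]]
table z 0.000945148532213641 plate z 0.025822809264542224
Y range [-0.09570287  0.13306388] X back 0.12967807028568948
89 [ 0.48630785 -0.13003758 -0.02137548] 0.0004687993723686454 0.0010321935168038808
arm tip [ 0.4597 -0.0783  0.033 ]
carr [ 0.5792 -0.0838  0.04  ]
railT [ 0.583  -0.0372  0.04  ]
railB [ 0.5733 -0.2369  0.04  ]
```

>>> apply_moves([
  [0,0.06,0,0,0,0,-1],
  [0,0.12,0,0,0,0,-1],
  [0,0.18,0,0,0,0,-1],
  [0,0.21,0,0,0,5,-1],
  [0,0.21,0,0,0,10,-1],
])

```text
time_s: 2.02
ee_pos: [0.4436, 0.0858, 0.3019]
ee_rot: [0.527, 0.472, -0.527, 0.471]
wrist_force: [0.5, -1.3, -1.0]
finger_gap: 0.087
```

```bash
python3 - <<'E'
from h import *
d=shot('wrist','w2.png');np.savez('w2.npz',**d);s=telemetry.state();print(s['ee_pos'],R.from_quat(s['ee_rot']).as_matrix().round(3),s['qpos'].round(2),s['wrist_force'])
E
```

```text
[0.44373275 0.08423    0.30175701] [[-0.001  0.994 -0.109]
 [-0.    -0.109 -0.994]
 [-1.    -0.001  0.   ]] [ 0.37 -0.09 -0.61  1.76 -0.05  1.45 -0.33] [ 0.63699914 -0.89483827  0.9837367 ]
```

View pics/w2.png

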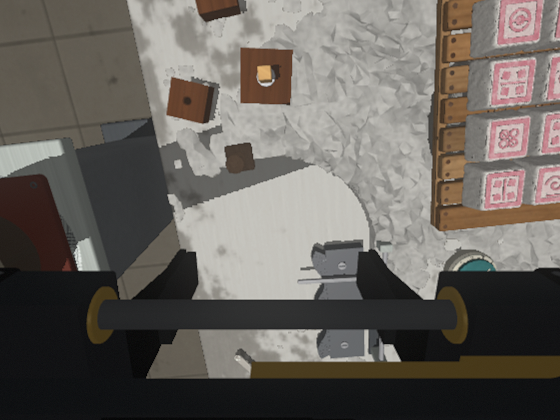

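The block is at (266,76) and the pin handle's top at (265,72). I measure both.

```bash
cat > pinm.py <<'E'
from h import *
import sys
d=dict(np.load(sys.argv[1]));P=cloud(d);z=P[...,2];x,y=P[...,0],P[...,1]
reg=(x>.38)&(x<.5)&(y>.13)&(y<.27)
t=reg&(z>.096)&(z<.106);b=reg&(z>.046)&(z<.053)
for n,m in(('handle',t),('block',b)):
    S=(P[m][:,:2]*1000).astype(np.float32);rr=cv2.minAreaRect(S);print(n,m.sum(),np.median(P[m][:,2]).round(4),rr,P[m].mean(0).round(4))
    l=m.astype(np.uint8);c=max(cv2.findContours(l,0,2)[0],key=cv2.contourArea);
    print(cv2.minAreaRect(c))
E
python3 pinm.py w2.npz
```

```text
handle 201 0.1009 ((442.8580017089844, 203.96957397460938), (13.464561462402344, 13.329463958740234), 83.67607879638672) [0.443  0.204  0.1009]
((263.5, 72.0), (14.0, 13.0), 90.0)
block 2491 0.051 ((443.2052917480469, 204.20901489257812), (60.1165771484375, 59.57196807861328), 81.81784057617188) [0.443  0.2048 0.051 ]
((265.026611328125, 75.30872344970703), (52.19218444824219, 55.497432708740234), 2.2025980949401855)
```

>>> apply_moves([
  [0,0.06,-0.015,0,0,0,-1],
  [-0.001,0.11,-0.05,0,0,0,-1],
  [-0.001,0.12,-0.1,0,0,0,-1],
  [-0.001,0.12,-0.15,0,0,0,-0.3],
  [-0.001,0.12,-0.17,0,0,0,-0.3],
])

```text
time_s: 2.7
ee_pos: [0.4416, 0.2023, 0.1286]
ee_rot: [-0.526, -0.472, 0.529, -0.471]
wrist_force: [0.2, 0.3, 0.1]
finger_gap: 0.0745
```

```bash
python3 - <<'E'
from h import *
d=shot('wrist','w3.png');np.savez('w3.npz',**d);s=telemetry.state();print(s['ee_pos'],s['ee_rot'],s['wrist_force'],s['finger_gap'])
E
python3 pinm.py w3.npz
```

```text
[0.44107253 0.20197615 0.12724934] [-0.52512999 -0.47216561  0.52932103 -0.4702312 ] [-1.63570761 -0.95802615 -2.36432735] 0.07078440818110229
handle 496 0.1009 ((443.3061828613281, 204.26797485351562), (14.416111946105957, 14.00173282623291), 88.15730285644531) [0.4433 0.2052 0.1007]
((279.0, 242.5), (23.0, 22.0), 90.0)
block 4717 0.0511 ((443.5316467285156, 203.94491577148438), (61.04136657714844, 59.550994873046875), 81.80147552490234) [0.4439 0.2082 0.051 ]
((279.48114013671875, 216.06602478027344), (79.45588684082031, 75.45809936523438), 1.9091522693634033)
```

View pics/w3.png

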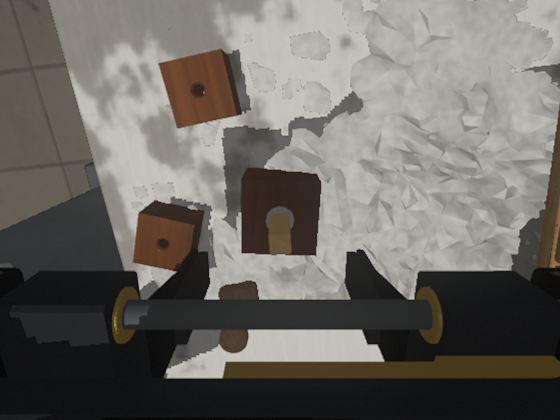

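The handle (280,240) sits between the fingers. I descend and grip.

>>> apply_moves([
  [0.002,0.002,-0.03,0,0,0,-0.3],
  [0.002,0.002,-0.06,0,0,0,-0.3],
  [0.002,0.002,-0.068,0,0,0,-0.1],
  [0.002,0.002,-0.068,0,0,0,0.3],
  [0.002,0.002,-0.068,0,0,0,0.5],
], force=45)

```text
time_s: 3.38
ee_pos: [0.444, 0.2042, 0.0605]
ee_rot: [-0.526, -0.472, 0.529, -0.47]
wrist_force: [-0.8, -0.5, 0.8]
finger_gap: 0.0355
```

>>> apply_moves([
  [0,0,0,0,0,0,1],
  [0,0,0,0,0,0,1],
  [0,0,0,0,0,0,1],
  [0,0,0,0,0,0,1],
], force=45)

```text
time_s: 3.88
ee_pos: [0.4445, 0.2043, 0.0611]
ee_rot: [-0.526, -0.471, 0.529, -0.471]
wrist_force: [-1.0, -1.0, 6.4]
finger_gap: 0.0138
```

```bash
python3 - <<'E'
from h import *
s=telemetry.state();print(s['ee_pos'],R.from_quat(s['ee_rot']).as_matrix().round(4),s['wrist_force'],s['wrist_torque'],s['finger_gap'],s['time_s'])
E
```

```text
[0.44446105 0.20432123 0.06112039] [[-0.0035  0.9936 -0.1127]
 [-0.0014 -0.1127 -0.9936]
 [-1.     -0.0033  0.0017]] [-0.95915997 -0.97157567  6.44734301] [-0.20073755  0.04959006 -0.01913748] 0.013786244777310872 3.875
```

>>> apply_moves([
  [0,0,0.03,0,0,0,1],
  [0,0,0.06,0,0,0,1],
  [0,-0.03,0.075,0,0,0,1],
  [0.002,-0.085,0.075,0,0,0,1],
  [0.006,-0.14,0.075,0,0,0,1],
])

```text
time_s: 4.5
ee_pos: [0.4503, 0.063, 0.1363]
ee_rot: [-0.526, -0.472, 0.528, -0.471]
wrist_force: [-0.3, -0.2, -1.1]
finger_gap: 0.0134
```

>>> apply_moves([
  [0.002,-0.04,0,0,0,0,1],
  [0.005,-0.08,0,0,0,0,1],
  [0.007,-0.105,0,0,0,0,1],
  [0.007,-0.108,0,0,0,0,1],
  [0.007,-0.108,0,0,0,0,1],
])

```text
time_s: 5.12
ee_pos: [0.4571, -0.0443, 0.1363]
ee_rot: [-0.526, -0.472, 0.528, -0.471]
wrist_force: [0.6, -0.0, -0.3]
finger_gap: 0.0133
```

```bash
cat > st.py <<'E'
from h import *
s=telemetry.state();M=R.from_quat(s['ee_rot']).as_matrix()
O=np.array([.4863,-.13]);a=-.0214;ex=np.array([np.cos(a),np.sin(a)]);ey=np.array([-ex[1],ex[0]])
tip=s['ee_pos']+M[:,0]*.0531
q=tip[:2]-O
X,Y=q@ex,q@ey
print('t',s['time_s'],'ee',s['ee_pos'].round(5),'tip',tip.round(5),'tmpl X %.2f Y %.2f mm'%(X*1e3,Y*1e3),'F',s['wrist_force'].round(2),'T',s['wrist_torque'].round(3),'rotv',M[:,0].round(4),'gap',s['finger_gap'])
E
python3 st.py; python3 - <<'E'
from h import *
d=shot('scene','s2.png');cv2.imwrite('pics/s2c.png',cv2.resize(d['pixels'][120:300,220:400],None,fx=3,fy=3))
E
```

```text
t 5.125 ee [ 0.45715 -0.04434  0.13626] tip [ 0.45699 -0.04441  0.08317] tmpl X -31.14 Y 84.94 mm F [ 0.57 -0.01 -0.32] T [-0.003 -0.098 -0.061] rotv [-0.0031 -0.0013 -1.    ] gap 0.01328970949730342
```

View pics/s2c.png

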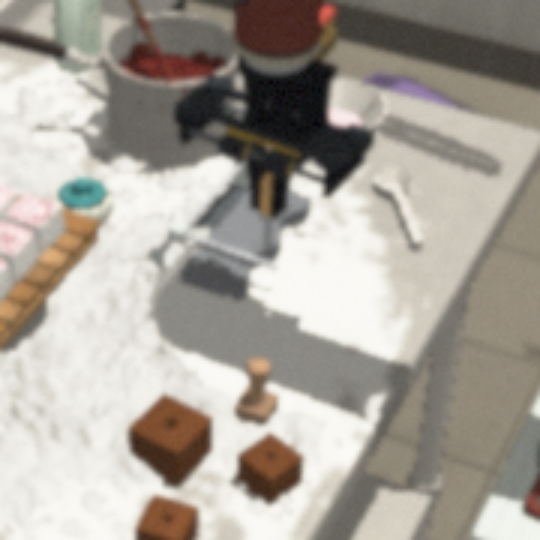

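The pin hangs upright in the jaws, shank at (268,235) in the crop, and the block's hole is empty. I lower it in front of the left crest.

>>> apply_moves([
  [0,0,-0.04,0,0,0,1],
  [0,0,-0.065,0,0,0,1],
  [0,0,-0.076,0,0,0,1],
  [0,0,-0.078,0,0,0,1],
  [0,0,-0.078,0,0,0,1],
])

```text
time_s: 5.8
ee_pos: [0.4578, -0.0437, 0.0591]
ee_rot: [-0.526, -0.472, 0.528, -0.472]
wrist_force: [0.4, -0.9, 0.8]
finger_gap: 0.0135
```

```bash
python3 st.py
```

```text
t 5.8 ee [ 0.45783 -0.04369  0.05907] tip [ 0.45774 -0.04376  0.00597] tmpl X -30.40 Y 85.61 mm F [ 0.37 -0.86  0.76] T [-0.061 -0.092  0.019] rotv [-0.0019 -0.0014 -1.    ] gap 0.01350698906742249
```

>>> apply_moves([
  [0.005,0,-0.0025,0,0,0,1],
  [0.009,0,-0.0025,0,0,0,1],
  [0.012,0,-0.003,0,0,0,1],
  [0.014,0,-0.003,0,0,0,1],
  [0.015,0,-0.003,0,0,0,1],
])

```text
time_s: 6.42
ee_pos: [0.4729, -0.0437, 0.0561]
ee_rot: [-0.526, -0.472, 0.528, -0.472]
wrist_force: [0.0, 0.6, -0.7]
finger_gap: 0.0133
```

```bash
python3 st.py
```

```text
t 6.425 ee [ 0.47295 -0.04367  0.05606] tip [ 0.47284 -0.04374  0.00296] tmpl X -15.30 Y 85.96 mm F [ 0.05  0.57 -0.73] T [-0.021 -0.086 -0.002] rotv [-0.0019 -0.0013 -1.    ] gap 0.013271394088108738
```

>>> apply_moves([
  [0.0005,0,0,0,0,0,1],
  [0.001,0,0,0,0,0,1],
  [0.0015,0,0,0,0,0,1],
  [0.002,0,0,0,0,0,1],
  [0.0025,0,0,0,0,0,1],
])

```text
time_s: 7.05
ee_pos: [0.4754, -0.0437, 0.0561]
ee_rot: [-0.526, -0.472, 0.528, -0.472]
wrist_force: [0.4, -0.2, -0.1]
finger_gap: 0.0139
```

>>> apply_moves([
  [0.0004,0,0,0,0,0,1],
  [0.0008,0,0,0,0,0,1],
  [0.0012,0,0,0,0,0,1],
])

```text
time_s: 7.42
ee_pos: [0.4767, -0.0437, 0.056]
ee_rot: [-0.526, -0.472, 0.528, -0.472]
wrist_force: [-0.3, 0.4, -0.3]
finger_gap: 0.0135
```

```bash
python3 st.py
```

```text
t 7.425 ee [ 0.47667 -0.04368  0.05605] tip [ 0.47657 -0.04375  0.00295] tmpl X -11.57 Y 86.02 mm F [-0.3   0.38 -0.28] T [-0.008 -0.118  0.033] rotv [-0.0019 -0.0013 -1.    ] gap 0.013516813157801854
```

>>> apply_moves([
  [0.0003,0,0,0,0,0,1],
  [0.0006,0,0,0,0,0,1],
])

```text
time_s: 7.68
ee_pos: [0.4773, -0.0437, 0.0561]
ee_rot: [-0.526, -0.472, 0.528, -0.472]
wrist_force: [-0.8, -0.3, -0.5]
finger_gap: 0.014
```

```bash
python3 st.py
```

```text
t 7.675 ee [ 0.47726 -0.04367  0.05605] tip [ 0.47715 -0.04374  0.00295] tmpl X -10.99 Y 86.04 mm F [-0.78 -0.34 -0.54] T [-0.013  0.019  0.036] rotv [-0.002  -0.0014 -1.    ] gap 0.013995550697366601
```

>>> apply_moves([
  [0.0003,0,0,0,0,0,1],
  [0.0003,0,0,0,0,0,1],
])

```text
time_s: 7.92
ee_pos: [0.4774, -0.0437, 0.056]
ee_rot: [-0.526, -0.472, 0.528, -0.471]
wrist_force: [-1.3, 0.3, 0.7]
finger_gap: 0.0133
```

```bash
python3 st.py
```

```text
t 7.925 ee [ 0.47735 -0.04366  0.05597] tip [ 0.47722 -0.04373  0.00287] tmpl X -10.92 Y 86.05 mm F [-1.3   0.31  0.71] T [-0.008  0.296 -0.002] rotv [-0.0025 -0.0013 -1.    ] gap 0.013339137765852332
```

>>> apply_moves([
  [0.0005,0,0,0,0,0,1],
  [0.0005,0,0,0,0,0,1],
])

```text
time_s: 8.18
ee_pos: [0.4775, -0.0436, 0.0559]
ee_rot: [-0.526, -0.472, 0.528, -0.471]
wrist_force: [-2.7, 0.4, 2.3]
finger_gap: 0.0139
```

```bash
python3 st.py
```

```text
t 8.175 ee [ 0.47751 -0.04359  0.05587] tip [ 0.47733 -0.04365  0.00277] tmpl X -10.81 Y 86.13 mm F [-2.7   0.39  2.34] T [0.067 0.724 0.001] rotv [-0.0032 -0.0013 -1.    ] gap 0.013939694982332848
```

```bash
cat > nx.py <<'E'
# usage: nx.py ds_mm bias_mm [nrows]
import sys,json,os
from h import *
from scipy.optimize import minimize_scalar
s=telemetry.state();M=R.from_quat(s['ee_rot']).as_matrix()
O=np.array([.4863,-.13]);a=-.0214;ex=np.array([np.cos(a),np.sin(a)]);ey=np.array([-ex[1],ex[0]])
c=s['ee_pos']+M[:,0]*.041;q=(c[:2]-O)*1e3;q=np.array([q@ex,q@ey])
k=2*np.pi/80
nrm=lambda t:np.array([-1,8*k*np.sin(k*t)])/np.hypot(1,8*k*np.sin(k*t))
env=lambda t:np.array([-8*np.cos(k*t),t])+4*nrm(t)
t0=minimize_scalar(lambda t:((env(t)-q)**2).sum(),bounds=(q[1]-6,q[1]+6),method='bounded').x
e=(q-env(t0))@nrm(t0)           # + outward
F=s['wrist_force'];T=s['wrist_torque'];n=nrm(t0);nw=n[0]*ex+n[1]*ey;tw=np.array([-nw[1],nw[0]])  
Ft=np.array([-(T[1]+.09),T[0]+.02])/.27    # force from moment
print('t %.2f XY %s s=%.1f e=%.2f | F %s Fn %.1f Ft %.1f | fromT: %s Fn %.1f Ft %.1f | tipz %.2f tilt %s'%(s['time_s'],q.round(2),t0,e,F.round(1),F[:2]@nw,F[:2]@tw,Ft.round(1),Ft@nw,Ft@tw,(s['ee_pos'][2]-.0531)*1e3,M[:2,0].round(4)))
ds,b=float(sys.argv[1]),float(sys.argv[2]);N=int(sys.argv[3]) if len(sys.argv)>3 else 5
sl=float(sys.argv[4]) if len(sys.argv)>4 else 0
rx=np.degrees(M[1,0]+.0013);ry=np.degrees(M[0,0]+.002)
out=[]
for i in range(1,N+1):
    t=t0-ds*i;p=env(t)+(e-b+sl*ds*i)*nrm(t)-q
    w=(p[0]*ex+p[1]*ey)/1e3;out.append([round(w[0],4),round(w[1],4),round(.0563-s['ee_pos'][2],4),round(-rx,2),round(ry,2),0,1])
print(json.dumps(out))
E
python3 nx.py 1 0.6
```

```text
t 8.18 XY [-10.77  86.15] s=85.3 e=-0.44 | F [-2.7  0.4  2.3] Fn 2.7 Ft 0.3 | fromT: [-3.   0.3] Fn 3.0 Ft 0.5 | tipz 2.77 tilt [-0.0032 -0.0013]
[[0.0003, -0.0013, 0.0004, -0.0, -0.07, 0, 1], [0.0001, -0.0024, 0.0004, -0.0, -0.07, 0, 1], [-0.0001, -0.0035, 0.0004, -0.0, -0.07, 0, 1], [-0.0002, -0.0047, 0.0004, -0.0, -0.07, 0, 1], [-0.0003, -0.0058, 0.0004, -0.0, -0.07, 0, 1]]
```

>>> apply_moves([
  [0.0003,-0.0013,0.0004,0,-0.07,0,1],
  [0.0001,-0.0024,0.0004,0,-0.07,0,1],
  [-0.0001,-0.0035,0.0004,0,-0.07,0,1],
  [-0.0002,-0.0047,0.0004,0,-0.07,0,1],
  [-0.0003,-0.0058,0.0004,0,-0.07,0,1],
])

```text
time_s: 8.8
ee_pos: [0.4765, -0.049, 0.0559]
ee_rot: [-0.526, -0.472, 0.528, -0.471]
wrist_force: [-5.0, 3.0, -1.2]
finger_gap: 0.0136
```

```bash
python3 nx.py 1.5 0.6
```

```text
t 8.80 XY [-11.7  80.7] s=80.6 e=-0.28 | F [-5.   3.  -1.2] Fn 5.1 Ft -2.7 | fromT: [-4.2  3.5] Fn 4.3 Ft -3.3 | tipz 2.83 tilt [-0.0034 -0.0008]
[[0.0006, -0.0018, 0.0004, -0.03, -0.08, 0, 1], [0.0007, -0.0035, 0.0004, -0.03, -0.08, 0, 1], [0.0009, -0.0052, 0.0004, -0.03, -0.08, 0, 1], [0.0013, -0.0069, 0.0004, -0.03, -0.08, 0, 1], [0.0017, -0.0086, 0.0004, -0.03, -0.08, 0, 1]]
```

>>> apply_moves([
  [0.0004,-0.0018,0.0004,-0.03,-0.08,0,1],
  [0.0006,-0.0035,0.0004,-0.03,-0.08,0,1],
  [0.0008,-0.0052,0.0004,-0.03,-0.08,0,1],
  [0.0012,-0.0069,0.0004,-0.03,-0.08,0,1],
  [0.0016,-0.0086,0.0004,-0.03,-0.08,0,1],
])

```text
time_s: 9.43
ee_pos: [0.4773, -0.0579, 0.056]
ee_rot: [-0.525, -0.472, 0.528, -0.471]
wrist_force: [-4.2, 1.5, -1.4]
finger_gap: 0.0135
```

```bash
python3 nx.py 1.5 0.6
```

```text
t 9.43 XY [-10.66  71.82] s=73.1 e=0.02 | F [-4.2  1.5 -1.4] Fn 3.6 Ft -2.6 | fromT: [-5.   1.6] Fn 4.3 Ft -3.0 | tipz 2.86 tilt [-0.0036 -0.0015]
[[0.0011, -0.0015, 0.0003, 0.01, -0.09, 0, 1], [0.0018, -0.0032, 0.0003, 0.01, -0.09, 0, 1], [0.0025, -0.0048, 0.0003, 0.01, -0.09, 0, 1], [0.0033, -0.0064, 0.0003, 0.01, -0.09, 0, 1], [0.0041, -0.008, 0.0003, 0.01, -0.09, 0, 1]]
```

```bash
sed -i 's/O=np.array(\[.4863,-.13\])/O=np.array([.4865,-.1308])/' nx.py; python3 nx.py 1.6 0.5
```

```text
t 9.43 XY [-10.88  72.62] s=73.8 e=-0.01 | F [-4.2  1.5 -1.4] Fn 3.7 Ft -2.5 | fromT: [-5.   1.6] Fn 4.4 Ft -2.9 | tipz 2.86 tilt [-0.0036 -0.0015]
[[0.001, -0.0017, 0.0003, 0.01, -0.09, 0, 1], [0.0017, -0.0035, 0.0003, 0.01, -0.09, 0, 1], [0.0025, -0.0052, 0.0003, 0.01, -0.09, 0, 1], [0.0033, -0.007, 0.0003, 0.01, -0.09, 0, 1], [0.0042, -0.0087, 0.0003, 0.01, -0.09, 0, 1]]
```

>>> apply_moves([
  [0.001,-0.0017,0.0003,0.01,-0.09,0,1],
  [0.0017,-0.0035,0.0003,0.01,-0.09,0,1],
  [0.0025,-0.0052,0.0003,0.01,-0.09,0,1],
  [0.0033,-0.007,0.0003,0.01,-0.09,0,1],
  [0.0042,-0.0087,0.0003,0.01,-0.09,0,1],
])

```text
time_s: 10.05
ee_pos: [0.4812, -0.0671, 0.0561]
ee_rot: [-0.526, -0.472, 0.528, -0.471]
wrist_force: [-5.4, 0.7, -0.6]
finger_gap: 0.0135
```

```bash
python3 nx.py 1.6 0.5
```

```text
t 10.05 XY [-6.83 63.49] s=65.5 e=0.01 | F [-5.4  0.7 -0.6] Fn 4.4 Ft -3.1 | fromT: [-5.1  0.5] Fn 4.2 Ft -2.9 | tipz 3.02 tilt [-0.0028 -0.0017]
[[0.0014, -0.0014, 0.0002, 0.02, -0.05, 0, 1], [0.0023, -0.0031, 0.0002, 0.02, -0.05, 0, 1], [0.0033, -0.0047, 0.0002, 0.02, -0.05, 0, 1], [0.0043, -0.0064, 0.0002, 0.02, -0.05, 0, 1], [0.0052, -0.008, 0.0002, 0.02, -0.05, 0, 1]]
```

>>> apply_moves([
  [0.0014,-0.0014,0.0002,0.02,-0.05,0,1],
  [0.0023,-0.0031,0.0002,0.02,-0.05,0,1],
  [0.0033,-0.0047,0.0002,0.02,-0.05,0,1],
  [0.0043,-0.0064,0.0002,0.02,-0.05,0,1],
  [0.0052,-0.008,0.0002,0.02,-0.05,0,1],
])

```text
time_s: 10.68
ee_pos: [0.4859, -0.0754, 0.0561]
ee_rot: [-0.526, -0.472, 0.528, -0.471]
wrist_force: [-5.6, 1.2, -0.1]
finger_gap: 0.0132
```

```bash
python3 nx.py 1.6 0.5
```

```text
t 10.68 XY [-1.91 55.35] s=57.5 e=0.08 | F [-5.6  1.2 -0.1] Fn 4.2 Ft -3.9 | fromT: [-5.8  1.1] Fn 4.4 Ft -3.9 | tipz 3.01 tilt [-0.003  -0.0014]
[[0.0013, -0.0013, 0.0002, 0.0, -0.06, 0, 1], [0.0022, -0.0029, 0.0002, 0.0, -0.06, 0, 1], [0.003, -0.0044, 0.0002, 0.0, -0.06, 0, 1], [0.0037, -0.0059, 0.0002, 0.0, -0.06, 0, 1], [0.0043, -0.0074, 0.0002, 0.0, -0.06, 0, 1]]
```

>>> apply_moves([
  [0.0013,-0.0013,0.0002,0,-0.06,0,1],
  [0.0022,-0.0029,0.0002,0,-0.06,0,1],
  [0.003,-0.0044,0.0002,0,-0.06,0,1],
  [0.0037,-0.0059,0.0002,0,-0.06,0,1],
  [0.0043,-0.0074,0.0002,0,-0.06,0,1],
])

```text
time_s: 11.3
ee_pos: [0.4896, -0.0827, 0.0561]
ee_rot: [-0.526, -0.472, 0.528, -0.471]
wrist_force: [-5.8, 0.9, -0.1]
finger_gap: 0.0136
```

```bash
python3 nx.py 2 0.5
```

```text
t 11.30 XY [ 1.95 48.07] s=49.7 e=0.17 | F [-5.8  0.9 -0.1] Fn 5.0 Ft -3.1 | fromT: [-5.9  1.9] Fn 4.7 Ft -4.0 | tipz 2.95 tilt [-0.0033 -0.0012]
[[0.0011, -0.0016, 0.0002, -0.01, -0.07, 0, 1], [0.0016, -0.0033, 0.0002, -0.01, -0.07, 0, 1], [0.002, -0.005, 0.0002, -0.01, -0.07, 0, 1], [0.0022, -0.0067, 0.0002, -0.01, -0.07, 0, 1], [0.0022, -0.0083, 0.0002, -0.01, -0.07, 0, 1]]
```

>>> apply_moves([
  [0.001,-0.0016,0.0002,0,-0.07,0,1],
  [0.0015,-0.0033,0.0002,0,-0.07,0,1],
  [0.0018,-0.005,0.0002,0,-0.07,0,1],
  [0.002,-0.0067,0.0002,0,-0.07,0,1],
  [0.002,-0.0083,0.0002,0,-0.07,0,1],
])

```text
time_s: 11.92
ee_pos: [0.4913, -0.0905, 0.056]
ee_rot: [-0.526, -0.472, 0.528, -0.471]
wrist_force: [-5.0, 2.9, -0.9]
finger_gap: 0.0137
```

```bash
python3 nx.py 2 0.5
```

```text
t 11.93 XY [ 3.85 40.35] s=40.4 e=0.15 | F [-5.   2.9 -0.9] Fn 5.0 Ft -2.9 | fromT: [-5.2  3.2] Fn 5.2 Ft -3.2 | tipz 2.95 tilt [-0.0028 -0.0004]
[[0.0004, -0.0016, 0.0003, -0.05, -0.05, 0, 1], [0.0002, -0.0033, 0.0003, -0.05, -0.05, 0, 1], [-0.0002, -0.005, 0.0003, -0.05, -0.05, 0, 1], [-0.0008, -0.0067, 0.0003, -0.05, -0.05, 0, 1], [-0.0015, -0.0084, 0.0003, -0.05, -0.05, 0, 1]]
```

>>> apply_moves([
  [0.0002,-0.0016,0.0003,-0.05,-0.05,0,1],
  [0,-0.0033,0.0003,-0.05,-0.05,0,1],
  [-0.0004,-0.005,0.0003,-0.05,-0.05,0,1],
  [-0.001,-0.0067,0.0003,-0.05,-0.05,0,1],
  [-0.0017,-0.0084,0.0003,-0.05,-0.05,0,1],
])

```text
time_s: 12.55
ee_pos: [0.4899, -0.0977, 0.0563]
ee_rot: [-0.526, -0.472, 0.527, -0.472]
wrist_force: [-3.2, 6.4, -1.5]
finger_gap: 0.0138
```

```bash
python3 nx.py 2 0.4
```

```text
t 12.55 XY [ 2.64 33.19] s=31.8 e=0.01 | F [-3.2  6.4 -1.5] Fn 5.4 Ft -4.7 | fromT: [-3.3  6.1] Fn 5.3 Ft -4.4 | tipz 3.22 tilt [-0.0016  0.0003]
[[-0.0004, -0.0019, -0.0, -0.09, 0.02, 0, 1], [-0.0013, -0.0037, -0.0, -0.09, 0.02, 0, 1], [-0.0024, -0.0056, -0.0, -0.09, 0.02, 0, 1], [-0.0036, -0.0075, -0.0, -0.09, 0.02, 0, 1], [-0.0048, -0.0094, -0.0, -0.09, 0.02, 0, 1]]
```

>>> apply_moves([
  [-0.0005,-0.0018,0,-0.09,0.02,0,1],
  [-0.0014,-0.0036,0,-0.09,0.02,0,1],
  [-0.0025,-0.0055,0,-0.09,0.02,0,1],
  [-0.0037,-0.0074,0,-0.09,0.02,0,1],
  [-0.0049,-0.0093,0,-0.09,0.02,0,1],
])

```text
time_s: 13.18
ee_pos: [0.4858, -0.1054, 0.0565]
ee_rot: [-0.526, -0.473, 0.526, -0.472]
wrist_force: [-2.3, 6.7, -1.0]
finger_gap: 0.0138
```

```bash
python3 nx.py 2 0.4
```

```text
t 13.18 XY [-1.23 25.4 ] s=23.4 e=-0.11 | F [-2.3  6.7 -1. ] Fn 5.5 Ft -4.4 | fromT: [-2.3  7.1] Fn 5.8 Ft -4.7 | tipz 3.41 tilt [-0.0005  0.0005]
[[-0.0009, -0.0021, -0.0002, -0.1, 0.08, 0, 1], [-0.0022, -0.0041, -0.0002, -0.1, 0.08, 0, 1], [-0.0035, -0.0061, -0.0002, -0.1, 0.08, 0, 1], [-0.0048, -0.0081, -0.0002, -0.1, 0.08, 0, 1], [-0.006, -0.0102, -0.0002, -0.1, 0.08, 0, 1]]
```

>>> apply_moves([
  [-0.0011,-0.0019,-0.0002,-0.1,0.08,0,1],
  [-0.0024,-0.0039,-0.0002,-0.1,0.08,0,1],
  [-0.0037,-0.006,-0.0002,-0.1,0.08,0,1],
  [-0.005,-0.008,-0.0002,-0.1,0.08,0,1],
  [-0.0062,-0.01,-0.0002,-0.1,0.08,0,1],
])

```text
time_s: 13.8
ee_pos: [0.4805, -0.1137, 0.0565]
ee_rot: [0.526, 0.473, -0.526, 0.472]
wrist_force: [-2.5, 7.0, 0.4]
finger_gap: 0.0137
```

```bash
python3 nx.py 2 0.3
```

```text
t 13.80 XY [-6.4  16.95] s=15.0 e=-0.13 | F [-2.5  7.   0.4] Fn 5.8 Ft -4.6 | fromT: [-2.4  7.3] Fn 5.9 Ft -5.0 | tipz 3.43 tilt [-0.0005  0.0007]
[[-0.001, -0.0022, -0.0002, -0.11, 0.08, 0, 1], [-0.0021, -0.0044, -0.0002, -0.11, 0.08, 0, 1], [-0.0031, -0.0065, -0.0002, -0.11, 0.08, 0, 1], [-0.004, -0.0087, -0.0002, -0.11, 0.08, 0, 1], [-0.0047, -0.011, -0.0002, -0.11, 0.08, 0, 1]]
```

>>> apply_moves([
  [-0.0012,-0.002,-0.0002,-0.11,0.08,0,1],
  [-0.0023,-0.0042,-0.0002,-0.11,0.08,0,1],
  [-0.0033,-0.0063,-0.0002,-0.11,0.08,0,1],
  [-0.0042,-0.0085,-0.0002,-0.11,0.08,0,1],
  [-0.0049,-0.0108,-0.0002,-0.11,0.08,0,1],
])

```text
time_s: 14.42
ee_pos: [0.4759, -0.1231, 0.0564]
ee_rot: [-0.525, -0.473, 0.526, -0.472]
wrist_force: [-3.8, 5.4, -0.3]
finger_gap: 0.0137
```

```bash
python3 nx.py 2 0.4
```

```text
t 14.43 XY [-10.79   7.49] s=6.4 e=-0.07 | F [-3.8  5.4 -0.3] Fn 5.3 Ft -4.0 | fromT: [-3.7  6. ] Fn 5.4 Ft -4.5 | tipz 3.27 tilt [-0.0016  0.0004]
[[-0.0003, -0.0024, -0.0001, -0.1, 0.03, 0, 1], [-0.0007, -0.0047, -0.0001, -0.1, 0.03, 0, 1], [-0.0009, -0.0071, -0.0001, -0.1, 0.03, 0, 1], [-0.0009, -0.0094, -0.0001, -0.1, 0.03, 0, 1], [-0.0006, -0.0117, -0.0001, -0.1, 0.03, 0, 1]]
```

>>> apply_moves([
  [-0.0004,-0.0023,-0.0001,-0.1,0.03,0,1],
  [-0.0008,-0.0046,-0.0001,-0.1,0.03,0,1],
  [-0.001,-0.007,-0.0001,-0.1,0.03,0,1],
  [-0.001,-0.0093,-0.0001,-0.1,0.03,0,1],
  [-0.0007,-0.0116,-0.0001,-0.1,0.03,0,1],
])

```text
time_s: 15.05
ee_pos: [0.4747, -0.1341, 0.056]
ee_rot: [-0.525, -0.474, 0.527, -0.472]
wrist_force: [-6.0, 3.9, -0.6]
finger_gap: 0.0135
```

```bash
python3 nx.py 2 0.5
```

```text
t 15.05 XY [-11.83  -3.59] s=-3.0 e=0.09 | F [-6.   3.9 -0.6] Fn 5.4 Ft -4.6 | fromT: [-5.8  3.6] Fn 5.3 Ft -4.3 | tipz 2.90 tilt [-0.0033 -0.0005]
[[0.0009, -0.0023, 0.0003, -0.04, -0.07, 0, 1], [0.0015, -0.0046, 0.0003, -0.04, -0.07, 0, 1], [0.0023, -0.0068, 0.0003, -0.04, -0.07, 0, 1], [0.0032, -0.009, 0.0003, -0.04, -0.07, 0, 1], [0.0042, -0.0112, 0.0003, -0.04, -0.07, 0, 1]]
```

>>> apply_moves([
  [0.0008,-0.0023,0.0003,-0.04,-0.07,0,1],
  [0.0014,-0.0046,0.0003,-0.04,-0.07,0,1],
  [0.0022,-0.0068,0.0003,-0.04,-0.07,0,1],
  [0.0031,-0.009,0.0003,-0.04,-0.07,0,1],
  [0.0041,-0.0112,0.0003,-0.04,-0.07,0,1],
])

```text
time_s: 15.68
ee_pos: [0.4784, -0.1456, 0.0561]
ee_rot: [-0.525, -0.473, 0.527, -0.473]
wrist_force: [-4.5, 0.7, -2.1]
finger_gap: 0.0133
```

```bash
python3 nx.py 2 0.5
```

```text
t 15.68 XY [ -7.9  -14.98] s=-13.0 e=0.21 | F [-4.5  0.7 -2.1] Fn 3.6 Ft -2.7 | fromT: [-4.9  1.2] Fn 3.8 Ft -3.3 | tipz 3.00 tilt [-0.003  -0.0012]
[[0.0016, -0.0019, 0.0002, -0.0, -0.06, 0, 1], [0.0028, -0.004, 0.0002, -0.0, -0.06, 0, 1], [0.004, -0.0061, 0.0002, -0.0, -0.06, 0, 1], [0.0052, -0.0081, 0.0002, -0.0, -0.06, 0, 1], [0.0064, -0.0101, 0.0002, -0.0, -0.06, 0, 1]]
```

>>> apply_moves([
  [0.0016,-0.0019,0.0002,0,-0.06,0,1],
  [0.0028,-0.004,0.0002,0,-0.06,0,1],
  [0.004,-0.0061,0.0002,0,-0.06,0,1],
  [0.0052,-0.0081,0.0002,0,-0.06,0,1],
  [0.0064,-0.0101,0.0002,0,-0.06,0,1],
])

```text
time_s: 16.3
ee_pos: [0.4844, -0.1561, 0.0561]
ee_rot: [-0.525, -0.473, 0.527, -0.473]
wrist_force: [-5.0, 1.6, -0.5]
finger_gap: 0.0139
```

```bash
python3 nx.py 2 0.5
```

```text
t 16.30 XY [ -1.65 -25.38] s=-23.2 e=0.24 | F [-5.   1.6 -0.5] Fn 3.5 Ft -3.8 | fromT: [-5.3  0.9] Fn 4.1 Ft -3.5 | tipz 3.03 tilt [-0.0028 -0.0014]
[[0.0015, -0.0017, 0.0002, 0.01, -0.04, 0, 1], [0.0025, -0.0036, 0.0002, 0.01, -0.04, 0, 1], [0.0034, -0.0055, 0.0002, 0.01, -0.04, 0, 1], [0.0042, -0.0073, 0.0002, 0.01, -0.04, 0, 1], [0.0048, -0.009, 0.0002, 0.01, -0.04, 0, 1]]
```

>>> apply_moves([
  [0.0015,-0.0017,0.0002,0.01,-0.04,0,1],
  [0.0025,-0.0036,0.0002,0.01,-0.04,0,1],
  [0.0034,-0.0055,0.0002,0.01,-0.04,0,1],
  [0.0042,-0.0073,0.0002,0.01,-0.04,0,1],
  [0.0048,-0.009,0.0002,0.01,-0.04,0,1],
])

```text
time_s: 16.92
ee_pos: [0.4886, -0.1651, 0.056]
ee_rot: [-0.525, -0.473, 0.527, -0.472]
wrist_force: [-5.3, 2.7, 0.1]
finger_gap: 0.0137
```

```bash
python3 nx.py 2 0.4
```

```text
t 16.93 XY [  2.67 -34.33] s=-33.0 e=0.36 | F [-5.3  2.7  0.1] Fn 4.3 Ft -4.1 | fromT: [-6.1  2.7] Fn 5.0 Ft -4.4 | tipz 2.95 tilt [-0.0035 -0.001 ]
[[0.0008, -0.0016, 0.0003, -0.02, -0.09, 0, 1], [0.0011, -0.0032, 0.0003, -0.02, -0.09, 0, 1], [0.0012, -0.0049, 0.0003, -0.02, -0.09, 0, 1], [0.0012, -0.0065, 0.0003, -0.02, -0.09, 0, 1], [0.001, -0.0081, 0.0003, -0.02, -0.09, 0, 1]]
```

>>> apply_moves([
  [0.0007,-0.0016,0.0003,-0.02,-0.09,0,1],
  [0.001,-0.0032,0.0003,-0.02,-0.09,0,1],
  [0.0011,-0.0049,0.0003,-0.02,-0.09,0,1],
  [0.001,-0.0065,0.0003,-0.02,-0.09,0,1],
  [0.0007,-0.0081,0.0003,-0.02,-0.09,0,1],
])

```text
time_s: 17.55
ee_pos: [0.4893, -0.1727, 0.0562]
ee_rot: [-0.525, -0.473, 0.526, -0.473]
wrist_force: [-4.3, 3.9, -1.0]
finger_gap: 0.0135
```

```bash
python3 nx.py 2 0.3
```

```text
t 17.55 XY [  3.62 -41.85] s=-42.3 e=0.27 | F [-4.3  3.9 -1. ] Fn 4.8 Ft -3.3 | fromT: [-3.9  4.6] Fn 4.5 Ft -4.0 | tipz 3.14 tilt [-0.0021 -0.0005]
[[-0.0, -0.0017, 0.0001, -0.05, -0.01, 0, 1], [-0.0005, -0.0033, 0.0001, -0.05, -0.01, 0, 1], [-0.0011, -0.005, 0.0001, -0.05, -0.01, 0, 1], [-0.0019, -0.0068, 0.0001, -0.05, -0.01, 0, 1], [-0.0028, -0.0086, 0.0001, -0.05, -0.01, 0, 1]]
```

>>> apply_moves([
  [-0.0001,-0.0017,0.0001,-0.05,-0.01,0,1],
  [-0.0006,-0.0033,0.0001,-0.05,-0.01,0,1],
  [-0.0012,-0.005,0.0001,-0.05,-0.01,0,1],
  [-0.002,-0.0068,0.0001,-0.05,-0.01,0,1],
  [-0.0029,-0.0085,0.0001,-0.05,-0.01,0,1],
])

```text
time_s: 18.18
ee_pos: [0.4869, -0.1801, 0.0563]
ee_rot: [-0.525, -0.473, 0.526, -0.473]
wrist_force: [-2.5, 5.8, -0.2]
finger_gap: 0.0139
```

```bash
python3 nx.py 1.5 0.2
```

```text
t 18.18 XY [  1.39 -49.31] s=-51.1 e=0.17 | F [-2.5  5.8 -0.2] Fn 4.9 Ft -4.1 | fromT: [-2.5  5.6] Fn 4.8 Ft -3.9 | tipz 3.19 tilt [-0.0013 -0.0001]
[[-0.0005, -0.0015, 0.0, -0.07, 0.04, 0, 1], [-0.0013, -0.0028, 0.0, -0.07, 0.04, 0, 1], [-0.0022, -0.0042, 0.0, -0.07, 0.04, 0, 1], [-0.0031, -0.0057, 0.0, -0.07, 0.04, 0, 1], [-0.004, -0.0071, 0.0, -0.07, 0.04, 0, 1]]
```

>>> apply_moves([
  [-0.0006,-0.0015,0,-0.07,0.04,0,1],
  [-0.0014,-0.0028,0,-0.07,0.04,0,1],
  [-0.0023,-0.0042,0,-0.07,0.04,0,1],
  [-0.0032,-0.0057,0,-0.07,0.04,0,1],
  [-0.0041,-0.0071,0,-0.07,0.04,0,1],
])

```text
time_s: 18.8
ee_pos: [0.4836, -0.1859, 0.0564]
ee_rot: [-0.525, -0.474, 0.525, -0.473]
wrist_force: [-2.0, 6.9, -0.5]
finger_gap: 0.0137
```

```bash
python3 nx.py 1 0.15; python3 - <<'E'
from h import *
d=shot('top');cv2.imwrite('pics/t3.png',cv2.resize(d['pixels'][170:235,300:400],None,fx=6,fy=6,interpolation=2))
P=cloud(d)
E
```

```text
t 18.80 XY [ -1.75 -55.13] s=-57.3 e=0.06 | F [-2.   6.9 -0.5] Fn 5.4 Ft -4.7 | fromT: [-1.8  6.6] Fn 5.1 Ft -4.5 | tipz 3.31 tilt [-0.0009  0.0003]
[[-0.0005, -0.001, -0.0001, -0.09, 0.06, 0, 1], [-0.0011, -0.002, -0.0001, -0.09, 0.06, 0, 1], [-0.0018, -0.003, -0.0001, -0.09, 0.06, 0, 1], [-0.0024, -0.004, -0.0001, -0.09, 0.06, 0, 1], [-0.0031, -0.005, -0.0001, -0.09, 0.06, 0, 1]]
```

View pics/t3.png

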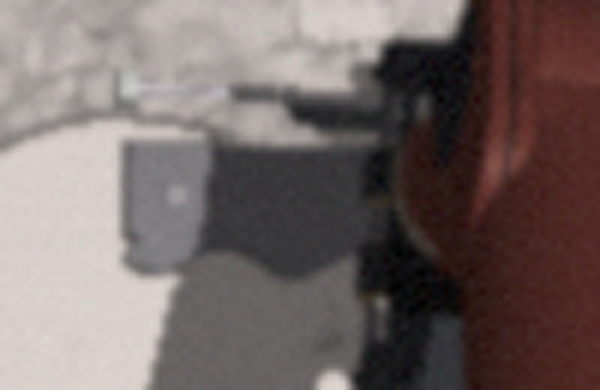

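>>> apply_moves([
  [-0.0006,-0.0011,0,-0.09,0.06,0,1],
  [-0.0012,-0.0021,0,-0.09,0.06,0,1],
  [-0.0019,-0.0032,0,-0.09,0.06,0,1],
  [-0.0026,-0.0043,0,-0.09,0.06,0,1],
  [-0.0032,-0.0053,0,-0.09,0.06,0,1],
])

```text
time_s: 19.48
ee_pos: [0.481, -0.19, 0.0565]
ee_rot: [-0.525, -0.474, 0.525, -0.473]
wrist_force: [-2.6, 7.3, -0.6]
finger_gap: 0.0137
```

```bash
python3 nx.py 0.8 0.15
```

```text
t 19.48 XY [ -4.25 -59.25] s=-61.4 e=0.00 | F [-2.6  7.3 -0.6] Fn 6.2 Ft -4.7 | fromT: [-2.1  7.1] Fn 5.7 Ft -4.8 | tipz 3.35 tilt [-0.001   0.0002]
[[-0.0004, -0.0009, -0.0002, -0.09, 0.06, 0, 1], [-0.0009, -0.0017, -0.0002, -0.09, 0.06, 0, 1], [-0.0014, -0.0025, -0.0002, -0.09, 0.06, 0, 1], [-0.0019, -0.0033, -0.0002, -0.09, 0.06, 0, 1], [-0.0025, -0.0042, -0.0002, -0.09, 0.06, 0, 1]]
```

>>> apply_moves([
  [-0.0006,-0.0008,-0.0002,-0.09,0.06,0,1],
  [-0.0011,-0.0016,-0.0002,-0.09,0.06,0,1],
  [-0.0016,-0.0024,-0.0002,-0.09,0.06,0,1],
  [-0.0021,-0.0032,-0.0002,-0.09,0.06,0,1],
])

```text
time_s: 19.98
ee_pos: [0.4798, -0.1918, 0.0564]
ee_rot: [-0.525, -0.474, 0.525, -0.474]
wrist_force: [-2.3, 6.5, -0.5]
finger_gap: 0.0137
```

```bash
python3 nx.py 0.6 0.1
```

```text
t 19.98 XY [ -5.38 -61.09] s=-63.2 e=-0.00 | F [-2.3  6.5 -0.5] Fn 5.4 Ft -4.3 | fromT: [-2.   6.9] Fn 5.4 Ft -4.7 | tipz 3.32 tilt [-0.0008  0.0001]
[[-0.0003, -0.0007, -0.0001, -0.08, 0.07, 0, 1], [-0.0007, -0.0013, -0.0001, -0.08, 0.07, 0, 1], [-0.0011, -0.0019, -0.0001, -0.08, 0.07, 0, 1], [-0.0014, -0.0025, -0.0001, -0.08, 0.07, 0, 1], [-0.0018, -0.0031, -0.0001, -0.08, 0.07, 0, 1]]
```

>>> apply_moves([
  [-0.0005,-0.0008,-0.0001,-0.08,0.07,0,1],
  [-0.001,-0.0015,-0.0001,-0.08,0.07,0,1],
  [-0.0014,-0.0022,-0.0001,-0.08,0.07,0,1],
  [-0.0018,-0.0029,-0.0001,-0.08,0.07,0,1],
  [-0.0022,-0.0036,-0.0001,-0.08,0.07,0,1],
])

```text
time_s: 20.6
ee_pos: [0.4784, -0.194, 0.0564]
ee_rot: [-0.524, -0.475, 0.525, -0.474]
wrist_force: [-0.7, 6.6, -0.2]
finger_gap: 0.0137
```

```bash
python3 nx.py 0.6 0.1
```

```text
t 20.60 XY [ -6.79 -63.37] s=-65.4 e=0.05 | F [-0.7  6.6 -0.2] Fn 4.0 Ft -5.3 | fromT: [-1.7  7.5] Fn 5.3 Ft -5.5 | tipz 3.32 tilt [-0.001   0.0002]
[[-0.0003, -0.0007, -0.0001, -0.09, 0.06, 0, 1], [-0.0007, -0.0013, -0.0001, -0.09, 0.06, 0, 1], [-0.001, -0.0019, -0.0001, -0.09, 0.06, 0, 1], [-0.0014, -0.0026, -0.0001, -0.09, 0.06, 0, 1], [-0.0017, -0.0032, -0.0001, -0.09, 0.06, 0, 1]]
```

>>> apply_moves([
  [-0.0004,-0.0008,-0.0001,-0.09,0.06,0,1],
  [-0.0008,-0.0015,-0.0001,-0.09,0.06,0,1],
  [-0.0011,-0.0022,-0.0001,-0.09,0.06,0,1],
  [-0.0015,-0.003,-0.0001,-0.09,0.06,0,1],
  [-0.0018,-0.0037,-0.0001,-0.09,0.06,0,1],
])

```text
time_s: 21.22
ee_pos: [0.4782, -0.1946, 0.0564]
ee_rot: [0.524, 0.475, -0.523, 0.474]
wrist_force: [-0.0, 13.3, -0.8]
finger_gap: 0.0137
```

```bash
python3 nx.py 0.6 0.1
```

```text
t 21.23 XY [ -6.92 -63.86] s=-65.8 e=-0.09 | F [-0.  13.3 -0.8] Fn 6.8 Ft -11.4 | fromT: [ 0.4 12.8] Fn 6.2 Ft -11.2 | tipz 3.34 tilt [0.0001 0.0021]
[[-0.0003, -0.0007, -0.0001, -0.19, 0.12, 0, 1], [-0.0006, -0.0013, -0.0001, -0.19, 0.12, 0, 1], [-0.001, -0.0019, -0.0001, -0.19, 0.12, 0, 1], [-0.0013, -0.0026, -0.0001, -0.19, 0.12, 0, 1], [-0.0017, -0.0032, -0.0001, -0.19, 0.12, 0, 1]]
```

The pointer is at its stop: Fy jumped to 13 N and the pin moved only 0.5 mm. I back off toward the robot and left, then lift.

>>> apply_moves([
  [-0.002,0.002,0,-0.1,0,0,1],
  [-0.008,0.006,0,-0.1,0,0,1],
  [-0.016,0.012,0,-0.1,0,0,1],
  [-0.024,0.018,0.005,-0.1,0,0,1],
  [-0.03,0.025,0.04,-0.1,0,0,1],
])

```text
time_s: 21.85
ee_pos: [0.4459, -0.1689, 0.0955]
ee_rot: [-0.524, -0.476, 0.525, -0.473]
wrist_force: [-0.5, -1.0, 0.4]
finger_gap: 0.0135
```

>>> apply_moves([
  [0,0.03,0.03,0,0,0,1],
  [0,0.09,0.045,0,0,0,1],
  [0,0.15,0.045,0,0,0,1],
  [0,0.2,0.045,0,0,0,1],
  [0,0.21,0.045,0,0,0,1],
])

```text
time_s: 22.48
ee_pos: [0.4455, 0.0444, 0.1411]
ee_rot: [-0.523, -0.477, 0.523, -0.475]
wrist_force: [-0.2, -0.1, -0.2]
finger_gap: 0.0134
```

```bash
python3 st.py; python3 - <<'E'
from h import *
d=shot('wrist');np.savez('w5.npz',**d);s=telemetry.state()
cv2.imwrite('pics/w5.png',d['pixels'])
E
```

```text
t 22.475 ee [0.44545 0.04437 0.14114] tip [0.44534 0.04445 0.08804] tmpl X -44.68 Y 173.54 mm F [-0.18 -0.12 -0.2 ] T [-0.037 -0.051  0.012] rotv [-0.0022  0.0015 -1.    ] gap 0.01343677784455982
```

View pics/w5.png

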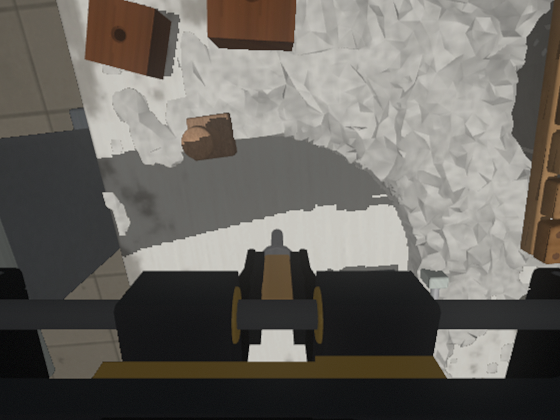

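The pin is still straight in the jaws: shank tip at (278,240), collar at (277,251). I check the shank against the TCP and the block's hole position.

```bash
python3 - <<'E'
from h import *
d=dict(np.load('w5.npz'));P=cloud(d);e=telemetry.state();M=R.from_quat(e['ee_rot']).as_matrix();e=e['ee_pos'];print('jaw',M[:,1].round(4))
D=P-e;print('tip z exp -0.053')
for lo,hi in [(-.06,-.05),(-.05,-.04),(-.04,-.03),(-.03,-.02),(-.02,-.012),(-.01,-.003)]:
    m=(abs(D[...,0])<.02)&(abs(D[...,1])<.02)&(D[...,2]>lo)&(D[...,2]<hi)
    if m.sum(): S=D[m];print(lo,m.sum(),'x',S[:,0].min().round(4),S[:,0].max().round(4),'mean',S[:,0].mean().round(4),'y max',S[:,1].max().round(4),'zmin',S[:,2].min().round(4))
E
```

```text
jaw [ 0.9955 -0.0946 -0.0026]
tip z exp -0.053
-0.06 2 x -0.0041 0.0016 mean -0.0013 y max 0.0037 zmin -0.0511
-0.05 66 x -0.004 0.0034 mean -0.0 y max 0.0049 zmin -0.0499
-0.04 68 x -0.0039 0.0033 mean -0.0002 y max 0.0047 zmin -0.0398
-0.03 35 x -0.0036 0.0033 mean -0.0 y max 0.0049 zmin -0.0298
-0.01 250 x -0.0079 0.008 mean 0.0005 y max 0.0115 zmin -0.0099
```

>>> apply_moves([
  [0,0.03,0,0,0,0,1],
  [0,0.06,0,-0.08,0,0,1],
  [0,0.08,0,-0.08,0,0,1],
  [0,0.08,0,-0.08,0,0,1],
])

```text
time_s: 23.02
ee_pos: [0.4456, 0.1235, 0.141]
ee_rot: [-0.522, -0.477, 0.524, -0.475]
wrist_force: [-0.3, -0.4, -0.2]
finger_gap: 0.0136
```

```bash
python3 - <<'E'
from h import *
d=shot('wrist');np.savez('w6.npz',**d);P=cloud(d);im=d['pixels'];s=telemetry.state();print(s['ee_pos'])
z=P[...,2];x,y=P[...,0],P[...,1]
b=(x>.39)&(x<.5)&(y>.15)&(y<.26)&(z>.044)&(z<.056)
S=(P[b][:,:2]*1000).astype(np.float32);print('block',b.sum(),cv2.minAreaRect(S))
# hole: deep pixels near centre
h=(abs(x-.4434)<.009)&(abs(y-.204)<.009)&(z<.044)
print('hole',h.sum())
# use image darkness, cast on z=.05
g=cv2.cvtColor(im,cv2.COLOR_BGR2GRAY)
reg=b&(abs(x-.4434)<.012)&(abs(y-.204)<.012);v=g[reg];print(np.percentile(v,[1,5,20,50]))
dk=h|(reg&(g<np.median(v)*.6));vv,uu=np.nonzero(dk)
if len(uu): print('dark n',len(uu),'u',uu.min(),uu.max(),'v',vv.min(),vv.max(),ray(d,(uu.min()+uu.max())/2,(vv.min()+vv.max())/2,.05))
cv2.imwrite('pics/w6.png',im)
E
```

```text
[0.44566033 0.12249576 0.14089281]
block 6804 ((443.1174621582031, 204.00161743164062), (60.097007751464844, 60.0775260925293), 81.7190170288086)
hole 172
[51. 59. 73. 77.]
dark n 177 u 257 271 v 105 120 [0.44338721 0.20381561 0.05      ]
```

View pics/w6.png

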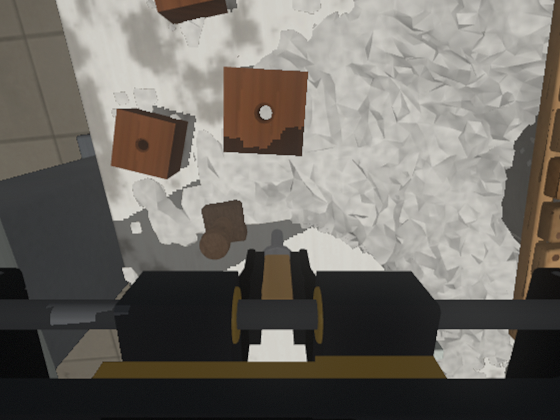

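The hole is at (264,112), i.e. (0.4434, 0.2038), and the shank is straight under the TCP. I line up above it.

>>> apply_moves([
  [-0.001,0.04,0,0,0,0,1],
  [-0.0019,0.07,0,0,0,0,1],
  [-0.0019,0.081,-0.01,0,0,0,1],
  [-0.0019,0.081,-0.025,0,0,0,1],
  [-0.0019,0.081,-0.03,0,0,0,1],
])

```text
time_s: 23.7
ee_pos: [0.4435, 0.2013, 0.1095]
ee_rot: [-0.522, -0.476, 0.525, -0.475]
wrist_force: [0.0, 0.4, -0.3]
finger_gap: 0.0134
```

```bash
python3 st.py
```

```text
t 23.7 ee [0.44346 0.2013  0.10948] tip [0.44321 0.2012  0.05638] tmpl X -50.16 Y 330.20 mm F [ 0.03  0.44 -0.29] T [-0.047 -0.081 -0.006] rotv [-0.0046 -0.0018 -1.    ] gap 0.01338185486309147
```

>>> apply_moves([
  [0.0004,0.0023,0,0.1,-0.2,0,1],
  [0.0004,0.0023,0,0.1,-0.2,0,1],
  [0.0004,0.0023,-0.004,0.1,-0.2,0,1],
  [0.0004,0.0023,-0.008,0.1,-0.2,0,1],
  [0.0004,0.0023,-0.012,0.1,-0.2,0,1],
])

```text
time_s: 24.32
ee_pos: [0.4438, 0.2036, 0.0972]
ee_rot: [-0.523, -0.475, 0.524, -0.475]
wrist_force: [0.4, 0.1, -1.4]
finger_gap: 0.0135
```

```bash
python3 st.py
```

```text
t 24.325 ee [0.44382 0.20358 0.09718] tip [0.44376 0.20358 0.04408] tmpl X -49.66 Y 332.59 mm F [ 0.44  0.07 -1.43] T [ 0.043 -0.086 -0.024] rotv [-1.1e-03 -1.0e-04 -1.0e+00] gap 0.013455887383125502
```

>>> apply_moves([
  [0,0,-0.008,0,0,0,1],
  [0,0,-0.016,0,0,0,1],
  [0,0,-0.024,0,0,0,1],
  [0,0,-0.031,0,0,0,1],
  [0,0,-0.0345,0,0,0,1],
])

```text
time_s: 24.95
ee_pos: [0.4436, 0.2035, 0.0621]
ee_rot: [-0.523, -0.476, 0.524, -0.475]
wrist_force: [0.3, 0.2, -0.5]
finger_gap: 0.0133
```

```bash
python3 st.py
```

```text
t 24.95 ee [0.44361 0.20354 0.06212] tip [0.44352 0.20353 0.00902] tmpl X -49.91 Y 332.54 mm F [ 0.33  0.16 -0.48] T [-0.    -0.096  0.034] rotv [-1.8e-03 -2.0e-04 -1.0e+00] gap 0.013297140350965802
```

>>> apply_moves([
  [0,0,-0.0006,0,0,0,1],
  [0,0,-0.001,0,0,0,1],
  [0,0,-0.0014,0,0,0,1],
  [0,0,-0.0014,0,0,0,1],
])

```text
time_s: 25.45
ee_pos: [0.4437, 0.2037, 0.0611]
ee_rot: [-0.523, -0.475, 0.524, -0.475]
wrist_force: [-2.9, -0.9, 5.5]
finger_gap: 0.0137
```

The collar is seated: Fz is 5.5 N at z = 0.0611, the same height as at the grasp. I release gently and rise.

>>> apply_moves([
  [0,0,0,0,0,0,0.6],
  [0,0,0,0,0,0,0.4],
  [0,0,0,0,0,0,0.2],
  [0,0,0,0,0,0,0],
  [0,0,0,0,0,0,0],
])

```text
time_s: 26.08
ee_pos: [0.4438, 0.2036, 0.0611]
ee_rot: [-0.523, -0.475, 0.524, -0.475]
wrist_force: [1.2, 0.7, 0.3]
finger_gap: 0.0414
```

>>> apply_moves([
  [0,0,0.01,0,0,0,0],
  [0,0,0.04,0,0,0,0],
  [0,0,0.08,0,0,0,0],
  [0,-0.04,0.13,0,0,0,0],
  [0,-0.09,0.18,0,0,0,0],
])

```text
time_s: 26.7
ee_pos: [0.4435, 0.1205, 0.2366]
ee_rot: [0.523, 0.476, -0.523, 0.476]
wrist_force: [1.6, -1.5, 0.1]
finger_gap: 0.0436
```

>>> apply_moves([
  [0,-0.02,0.02,0,0,0,-1],
  [0,-0.03,0.04,0,0,0,-1],
  [0,-0.03,0.05,0,0,0,-1],
  [0,-0.03,0.05,0,0,0,-1],
])

```text
time_s: 27.2
ee_pos: [0.4436, 0.0913, 0.2871]
ee_rot: [0.523, 0.476, -0.522, 0.476]
wrist_force: [-0.8, -0.0, -1.3]
finger_gap: 0.0754
```

```bash
python3 st.py; python3 - <<'E'
from h import *
d=shot('wrist');np.savez('w7.npz',**d);cv2.imwrite('pics/w7.png',d['pixels'])
E
python3 pinm.py w7.npz
```

```text
t 27.2 ee [0.44365 0.0913  0.28707] tip [0.4437  0.09133 0.23397] tmpl X -47.33 Y 220.36 mm F [-0.82 -0.01 -1.27] T [ 0.028 -0.058 -0.034] rotv [ 1.e-03  5.e-04 -1.e+00] gap 0.0753757929267054
handle 209 0.1009 ((443.0112609863281, 203.04840087890625), (13.634747505187988, 12.936668395996094), 84.84880828857422) [0.4431 0.2033 0.1009]
((265.5, 77.5), (15.0, 13.0), 90.0)
block 2684 0.051 ((442.941162109375, 204.21942138671875), (60.10376739501953, 59.95636749267578), 81.64177703857422) [0.443  0.2049 0.051 ]
((266.4892272949219, 79.19384765625), (54.13874053955078, 57.13412094116211), 3.1798300743103027)
```

View pics/w7.png

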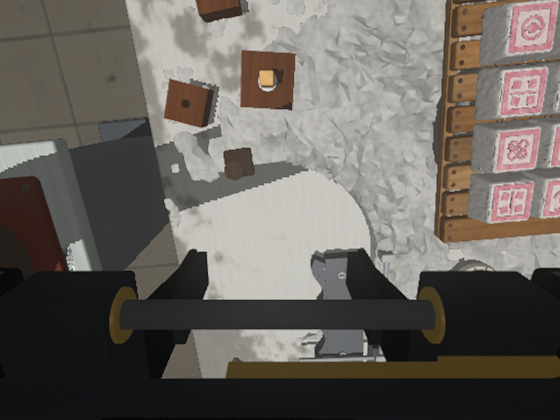

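The pin stands home at (267,78), its top at 0.1009 as at the start. The pointer shows at the right end of the plate near (335,358). I check its position numerically.

```bash
python3 - <<'E'
from h import *
for n,d in (('wrist',dict(np.load('w7.npz'))),('top',shot('top','t9.png'))):
    P=cloud(d);x,y,z=P[...,0],P[...,1],P[...,2]
    m=(x>.452)&(x<.55)&(y>-.26)&(y<-.03)&(z>.0295)&(z<.039);S=P[m]
    if len(S): print(n,len(S),np.percentile(S,[5,50,95],axis=0).round(4).tolist())
    m=(x>.565)&(x<.6)&(y>-.25)&(y<-.03)&(z>.038)&(z<.046);S=P[m];
    if len(S): print(' rail',len(S),np.percentile(S,[2,50,98],axis=0).round(4).tolist())
E
```

```text
wrist 298 [[0.4579, -0.2041, 0.0317], [0.5051, -0.1998, 0.0355], [0.5451, -0.1961, 0.0371]]
 rail 182 [[0.5663, -0.2036, 0.0382], [0.579, -0.0406, 0.0409], [0.5909, -0.0303, 0.044]]
top 124 [[0.4624, -0.2096, 0.0297], [0.5127, -0.1855, 0.0319], [0.5445, -0.0512, 0.0375]]
 rail 81 [[0.5665, -0.239, 0.0382], [0.5797, -0.1755, 0.0403], [0.5907, -0.0335, 0.0454]]
```

```bash
python3 -c "
from rig import r
print(r.hand_in())"
```

```text
the job is handed in; nothing more can be done
None
```

The pin went along the whole edge, pushed the pointer to its right-hand stop and is back home in its block. The job was handed in at about 27 s of the 72 s allowed.

- **Slide:** I slid the shank from the left crest (y about +86 mm) to the stop, with the tip about 3 mm above the table. After the first light touch, my estimate of the pressing force stayed between about 3.5 and 6.2 N, mostly 4 to 5.5 N. A couple of readings on the rising slopes came out slightly above 6 N, and the estimate there includes a share of the pointer's push. The speed was about 8 to 20 mm/s.
- **Contact:** I read the force only at the end of each short move, so contact in between was not measured directly. The force sensor is also noisy by about 1 N.
- **Pointer:** At the end the sideways force jumped to 13 N while the pin moved only 0.5 mm, which is the stop. Afterwards the wrist camera put the arm at y about -0.200 m, roughly 0.12 m from where it began. The top camera's reading was too scattered by other surfaces to confirm this.
- **Pin:** The collar seated at the same height as at the grasp. After release, the handle's top was at 0.101 m, as before, and within about 1 mm of the block's centre. The gripper was well clear at hand-in.
- **Other things:** I touched nothing else that I know of. I did not re-measure the other objects at the end.

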